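Lay a board down in the jig and clip it to the fence

ROBOT

A 6-joint arm with a two-finger parallel gripper is mounted at the origin on a cart in front of the work surface, level with it; the furniture and walls round the work are solid. World frame = base frame: x ahead of the robot, y to its left, z up, the work surface at z = 0. Lengths are in m, angles in rad, forces in N, time in s.
With the tool pointing down it reaches from about 0.25 to 0.85 m from the base axis. Payload 12.5 kg.
Tool frame: the origin (TCP) lies on the centre line of the jaws, within the pads' length; the fingertips stand manip.tcp_to_tips ahead of it and the grasp point (between the pads) is the TCP (manip.tcp_to_tips is the distance from the TCP to the fingertips, in m); z points along the fingers, y is the line along which they close (so a half turn about z gives the same grasp; the last joint's range is limited). The gripper opens to 93 mm and grips with 3 to 60 N. Pads are 15 mm wide; open, the fingers measure 128 mm over their backs; the gripper's body (75 mm by 188 mm) begins 65 mm behind the grasp point.
Start: joints at [-1.231, 0.351, 1.652, -0, 1.139, -0.085], TCP at [0.227, -0.501, 0.238] pointing down, gripper open.
Joint ranges: [-2.75, 2.75], [-0.79, 2.1], [0.01, 2.65], [-1.57, 4.71], [0.07, 3.14], [-2.87, 2.87]. Speed limits (rad/s): [2.22, 2.22, 2.79, 3.14, 3.14, 3.14].

INTERFACE

Orientations are given as a unit quaternion [w, x, y, z].
In Python, from plant import manip gives the robot as it stands. The module is installed in compiled form; this text tells all that it offers. Calls block until the motion is done:
- manip.move_pose(position, orientation): joint-space move of the TCP to a pose.
- manip.movel(position, frame=None, rate=0.15, max_force=None): straight line of the TCP; frame=None keeps the orientation; rate is the mean speed in m/s. With max_force (N) it stops when the force on the tool has changed by that much, and returns True; else False.
- manip.goto_joints(angles): joint-space move.
- manip.open_gripper() and manip.close_gripper(grip_force=None): open the fingers fully, or close them until they stop; grip_force is the grip in N (None keeps the last).
- manip.wait(seconds).
- manip.solve_ik(position, orientation): joint angles nearest the present ones, or None.
- manip.get_image(name): name is "scene" or "top" or "wrist"; returns a dict with "color" (400x640x3 uint8, red, green, blue), "intrinsics" (3x3 intrinsics, pixels), "xyz" and "attitude" of the camera in the world; the wrist camera has in their place "tool_from_camera" (4x4, takes a point from camera to tool coordinates, whose origin is the TCP and whose axes are the flange's). Camera axes: x right, y down, z forward; pixel columns grow to the right and rows downward; lengths in m; the calibration is good to about 2 mm. The wrist camera is an equidistant fisheye: a pixel r from the principal point sees the ray r / f radians off the axis. A picture is of the moment at which its call begins: read the wrist's pose just before it. There is no depth.
A pose or a line that the arm cannot do raises manip.PlanningError and nothing moves.
- manip.close_job(): hands the job in; it is judged then, once.
Readings, each from a call of its own:
- manip.current_time_s(): time.
- manip.current_joint_pos(): joint angles.
- manip.current_joint_vel(): joint speeds.
- manip.current_joint_efforts(): joint torques, N m.
- manip.current_tcp_pos(): TCP position.
- manip.current_eef_rot(): TCP orientation.
- manip.current_wrist_force(): force on the tool from outside, world axes, zero at the start.
- manip.current_torque(): the same for the moment, N m.
- manip.current_grip_width(): finger opening in m.
- manip.current_grip_force(): force on a finger pad.
Only numpy, scipy, OpenCV 4.12 (cv2) and the standard library are available. Lean on these libraries where they do the work, as an engineer would, in place of code of your own. Each camera call takes 0.05 s, during which the arm holds its last target. There are 200 camera calls.

TASK

Tip the narrow board that stands on end in the channel of the jig over, so that it lies along the channel on its long narrow edge. Then take the spring clamp off its storage block and clip it from above over board and fence together, near the middle of the board, so that it holds by itself with one jaw on the board and one on the back of the fence. Leave the tape measure, the filler block and the can where they are.

Things in the scene. Friction and masses are not known exactly. Their poses are not given: they have to be found in the camera images.
- jig: fixed edge jig, left or right of the storage block: plywood base 100 x 340 x 12 mm, origin centre of underside. Channel along y, x -13 to 0 mm, floor at z 12. Front (-x) wooden lip to z 20; back aluminium fence x 0 to 12 mm, to z 57, full length. End stops to z 20 at y -166 and 166. Brackets behind the fence to z 28 at y -140, -50, 50, 140
- fence_top (a point): point of the jig on its middle, at jig x 0.5 mm, z 57 mm: the middle of the 23 mm that fence and lying board measure together, level with both their tops; axes as the jig's. A clamp clipped there with its pivot 34 mm above has its pads well on both and clear of the lip
- board: loose pale wooden board, 45 x 210 x 11 mm along its x, y, z; 0.06 to 0.13 kg; origin centre of a broad face. Starts on end in the channel (y axis upright, top at z 222 mm, broad faces to lip and fence) near the jig's +y end: its room to fall is towards the jig's -y. Pushed near the top that way it falls by itself past 12 degrees of tilt. Lying on its long edge its top is at z 57
- rack: fixed storage block for the clamp: foot 90 x 130 x 12 mm with an upright strip 23 mm thick (x) and 110 mm long (y) along its centre, top at z 75 mm; origin at the centre of the underside
- clamp: black spring clamp, 0.12 kg, clipped on the storage block's strip at the start, jaws down, handles up. Origin on the pivot, 30 to 37 mm above the strip; z up, x along which jaws and handles open, y the pivot axis. Frame of the -x arm, upright when clipped on 23 mm. Pads 22 mm wide, 46 to 63 mm below the pivot. They close with about 6 N when the handles are let go
- clamp_grip (a point): point of the clamp between the handles, 40 mm above its pivot: squeeze here along the clamp's x. Handles: flat, 22 mm wide (y), from 14 to 58 mm above the pivot. Clipped, 48 mm apart over their outsides here (56 mm at the top); squeezed to the stop parallel, 30 mm, and the jaws 43 mm apart. Takes about 8 N to start, 13 N at the stop: grip with 20 to 25 N
- clamp_arm (a joint): hinge of the clamp's +x arm (rad): 0 with the jaws 23 mm apart, +0.44 at the stop with jaws fully open (handles squeezed), negative when closed further (to -0.42, jaws almost touching)
- tape_measure: yellow tape measure 61 x 83 x 36 mm, behind the work, leave alone; origin at the centre of the underside
- filler_block: sanding block 56 x 76 x 39 mm, behind the work, leave alone; origin at the centre of the underside
- feeler_can: round can 73 mm across, 80 mm tall, behind the work, leave alone; origin at the centre of the underside
Mind the look-alikes: they are no part of the job. What is shaped like the board but green or purple is not meant.

How it is judged:
By the outcome, as a careful person would: the job done as asked, in the order asked, and still so for the second after the job is handed in, with the robot touching nothing.
It also fails if it takes over 64 s, if anything falls off the work surface, if the arm or the gripper's body presses on something with over 40 N, if the wrist force passes 120 N, or if a joint passes its speed limit or range.

## Working session

There is one attempt and no reset: what is moved stays moved. The work goes in short steps, each a Python script; the robot and the scene stay as the last script left them, time stands still between calls to the robot, and variables do not carry over. Pictures are saved under pics/ and viewed, at most 10 in all, crops included, and the job is handed in when it is done.

```bash
mkdir -p pics; ls; python3 - <<'E'
from plant import manip
import cv2,numpy as np,pickle
d={}
for n in("scene","top"):
    d[n]=manip.get_image(n); cv2.imwrite(f"pics/{n}0.png",d[n]["color"][:,:,::-1])
    print(n,d[n]["intrinsics"].tolist(),d[n]["xyz"],d[n]["attitude"])
pickle.dump(d,open("im0.pkl","wb"))
print(manip.tcp_to_tips,manip.current_eef_rot(),manip.current_time_s(),manip.current_grip_width())
E
```

```text
pics
scene [[505.3553491579104, 0.0, 321.4185181153124], [0.0, 505.3553491579104, 193.38363099254624], [0.0, 0.0, 1.0]] [-0.24016765  0.54937907  1.00142133] [ 0.19312471 -0.47933613  0.78882885 -0.33269922]
top [[404.8986304072481, 0.0, 321.7840833731644], [0.0, 404.8986304072481, 199.20951326709428], [0.0, 0.0, 1.0]] [0.49784301 0.10943116 1.34594945] [-0.016407    0.71678893 -0.69675954  0.02169299]
0.019 [-4.99179095e-04  9.77525514e-01  2.10816545e-01 -7.54325418e-05] 0.1 0.09341253833942359
```

View pics/scene0.png

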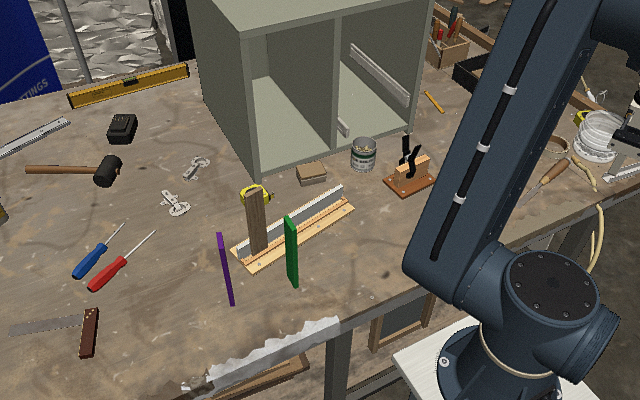

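View pics/top0.png

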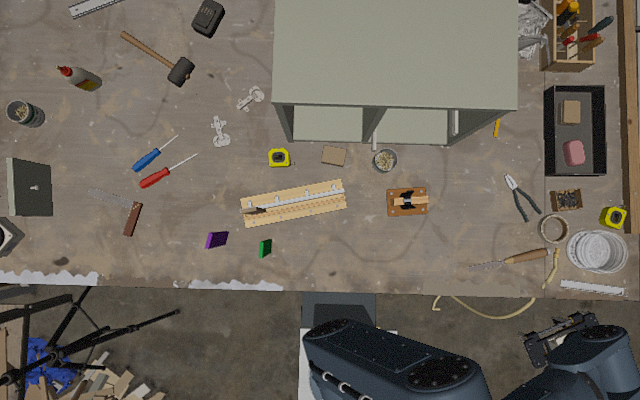

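Scene: the pale board stands at scene (257,225), in the jig at the left of the storage block (scene (410,175), top (407,201)). Candidates for "board": jig board scene (257,225)/top (253,211); green scene (291,250)/top (265,248); purple scene (226,268)/top (216,240). I choose the wooden one in the jig. Next is a close crop.

```bash
cat > h.py <<'E'
import numpy as np,cv2,pickle
from scipy.spatial.transform import Rotation as R
def rot(q): return R.from_quat([q[1],q[2],q[3],q[0]])
def ray(im,px):
    K=im["intrinsics"]; d=np.linalg.solve(K,[px[0],px[1],1.]); return np.array(im["xyz"]),rot(im["attitude"]).apply(d)
def onz(im,px,z):
    o,d=ray(im,px); return o+d*(z-o[2])/d[2]
def proj(im,p):
    c=rot(im["attitude"]).inv().apply(np.array(p)-im["xyz"]); c=im["intrinsics"]@c; return c[:2]/c[2]
E
python3 - <<'E'
from h import *
d=pickle.load(open("im0.pkl","rb"))
a=d["top"]["color"][165:240,230:440]; b=d["scene"]["color"][125:280,215:445]
a=cv2.resize(a,None,fx=3.5,fy=3.5,interpolation=cv2.INTER_CUBIC)
b=cv2.resize(b,None,fx=2.1,fy=2.1,interpolation=cv2.INTER_CUBIC)
w=max(a.shape[1],b.shape[1]); f=lambda m:np.pad(m,((0,0),(0,w-m.shape[1]),(0,0)))
cv2.imwrite("pics/c1.png",np.vstack([f(a),f(b)])[:,:,::-1]); print(a.shape,b.shape)
for px in [(240,200),(344,179),(347,206),(245,227)]: print(px,onz(d["top"],px,.012))
for px in [(388,188),(426,187),(428,215),(388,216)]: print(px,onz(d["top"],px,.012))
E
```

```text
(262, 735, 3) (326, 483, 3)
(240, 200) [0.55963411 0.36965668 0.012     ]
(344, 179) [0.63899185 0.02884897 0.012     ]
(347, 206) [0.54988776 0.01670391 0.012     ]
(245, 227) [0.47142722 0.34982329 0.012     ]
(388, 188) [ 0.61331792 -0.11750071  0.012     ]
(426, 187) [ 0.62026648 -0.24340782  0.012     ]
(428, 215) [ 0.52778303 -0.25133946  0.012     ]
(388, 216) [ 0.52075757 -0.11928859  0.012     ]
```

View pics/c1.png

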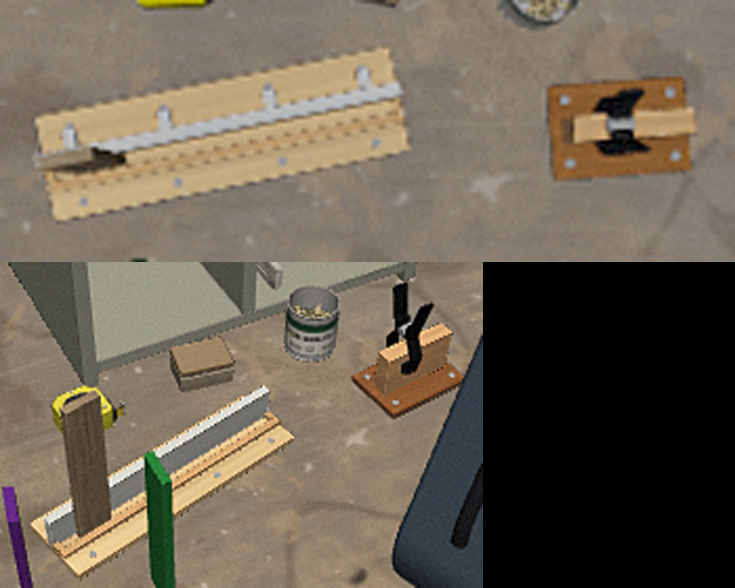

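```bash
python3 - <<'E'
from h import *
d=pickle.load(open("im0.pkl","rb")); T=d["top"]; S=d["scene"]
hsv=cv2.cvtColor(T["color"],cv2.COLOR_RGB2HSV)
def sub(x0,x1,y0,y1):
    m=np.zeros(hsv.shape[:2],bool); m[y0:y1,x0:x1]=1; return m
for p in [(300,210),(310,192),(320,191),(250,211),(365-0,190),(420,200),(400,210),(405,192),(406,200),(280,230)]: print(p,hsv[p[1],p[0]])
h,s,v=cv2.split(hsv)
wood=((h>8)&(h<25)&(s>75)&(v>150)&sub(236,352,172,232)).astype(np.uint8)
c=max(cv2.findContours(cv2.morphologyEx(wood,cv2.MORPH_CLOSE,np.ones((7,7))),0,1)[0],key=cv2.contourArea)
r=cv2.boxPoints(cv2.minAreaRect(c)); print("jig base"); P=np.array([onz(T,p,.012) for p in r]);print(r,P,np.linalg.norm(P-np.roll(P,1,0),axis=1),P.mean(0))
fn=((s<40)&(v>150)&sub(262,348,175,212)); ys,xs=np.nonzero(fn)
vx,vy,x0,y0=cv2.fitLine(np.c_[xs,ys].astype(np.float32),cv2.DIST_HUBER,0,.01,.01).ravel(); print("fence",len(xs),vx,vy,x0,y0)
e=[onz(T,(x,y0+(x-x0)*vy/vx),.057) for x in(265,343)];print(e,np.degrees(np.arctan2(*(e[0]-e[1])[[0,1]]*[-1,1])))
# rack
st=((h>8)&(h<25)&(v>170)&sub(390,430,192,210)); ys,xs=np.nonzero(st); print("strip px",xs.min(),xs.max(),ys.min(),ys.max())
for x in(394,397,416,420,424,427):
    q=ys[xs==x]; print(x,q.min() if len(q) else 0,q.max() if len(q) else 0)
bk=((v<60)&sub(396,420,185,215)); ys,xs=np.nonzero(bk); print("clamp black",xs.min(),xs.max(),ys.min(),ys.max(),xs.mean(),ys.mean(),onz(T,(xs.mean(),ys.mean()),.14))
print(onz(T,(427.5,200),.075),onz(T,(390,202),.075))
print("board top guess",onz(T,(255,211),.222), "green",onz(T,(265,243),.2),"purple",onz(T,(216,236),.2))
E
```

```text
(300, 210) [ 19  85 183]
(310, 192) [ 19  88 199]
(320, 191) [ 19  88 196]
(250, 211) [ 18  78 137]
(365, 190) [ 16  46 132]
(420, 200) [ 16 102 187]
(400, 210) [ 15 157 141]
(405, 192) [ 14 177  72]
(406, 200) [113   6 162]
(280, 230) [ 14  42 128]
jig base
[[238.76926 197.84619]
 [340.50003 177.50003]
 [346.50003 207.50003]
 [244.76926 227.84619]] [[0.56661868 0.37397976 0.012     ]
 [0.64364035 0.0405609  0.012     ]
 [0.54489343 0.01823021 0.012     ]
 [0.46863715 0.350473   0.012     ]] [0.10076184 0.34219946 0.10124038 0.34088164] [0.5559474  0.19581097 0.012     ]
fence 380 0.9800764 -0.19862105 303.13202 197.65837
[array([0.54266742, 0.28082639, 0.057     ]), array([0.60022405, 0.03390753, 0.057     ])] 13.121308280927238
strip px 394 428 196 204
394 199 204
397 198 204
416 197 203
420 197 202
424 196 202
427 196 202
clamp black 400 414 191 208 406.66923076923075 199.83076923076922 [ 0.56839908 -0.15224283  0.14      ]
[ 0.57354445 -0.23206265  0.075     ] [ 0.56386726 -0.11393617  0.075     ]
board top guess [0.52058111 0.28600747 0.222     ] green [0.43181862 0.25803568 0.2       ] purple [0.44761164 0.39644253 0.2       ]
```

```bash
cat >> h.py <<'E'
J=np.array([.556,.196,0]); TH=np.radians(13.0)
RJ=R.from_euler('z',TH)
def jig(x,y,z): return J+RJ.apply([x,y,z])
def tojig(p): return RJ.inv().apply(np.array(p)-J)
def down(th,s=1):  # closing axis along (cos th, sin th)*s
    y=s*np.array([np.cos(th),np.sin(th),0]); z=np.array([0,0,-1.]); q=R.from_matrix(np.c_[np.cross(y,z),y,z]).as_quat()
    return [q[3],q[0],q[1],q[2]]
def tri(*ip):
    A=0;b=0
    for im,px in ip:
        o,d=ray(im,px); d=d/np.linalg.norm(d); M=np.eye(3)-np.outer(d,d); A=A+M; b=b+M@o
    return np.linalg.solve(A,b)
E
python3 - <<'E'
from h import *
from plant import manip
d=pickle.load(open("im0.pkl","rb")); T=d["top"]; S=d["scene"]
p=onz(T,(248.5,210.5),.222); print("boardtop T",p,tojig(p)); p=onz(S,(254,192),.222); print("S",p,tojig(p)); print("tri",tri((T,(248.5,210.5)),(S,(254,192))))
print("pivot T",onz(T,(407.7,200.7),.108),"S",onz(S,(215+403/2.1,125+(330-262)/2.1),.108))
for n,y in(("fence -end",-.17),("fence +end",.17)): print(n,proj(S,jig(.006,y,.057)),proj(T,jig(.006,y,.057)))
for s in(1,-1):
    print(s,manip.solve_ik(jig(-.0065,.20,.2),down(TH,s)),manip.solve_ik([.57,-.165,.148],down(np.radians(4),s)),manip.solve_ik(jig(0,0,.131),down(TH,s)))
E
```

```text
boardtop T [0.52145644 0.30404366 0.222     ] [-0.00935367  0.11304512  0.222     ]
S [0.52100537 0.30294323 0.222     ] [-0.01004073  0.11207436  0.222     ]
tri [0.52118771 0.30348299 0.22217708]
pivot T [ 0.56769255 -0.16239667  0.108     ] S [ 0.56887697 -0.15343607  0.108     ]
fence -end [341.07013102 185.21187007] [343.6874945  189.64103908]
fence +end [235.66577894 248.61792677] [238.91731672 210.64394401]
1 [ 5.84174798e-01  5.46123358e-01  1.44697701e+00 -4.44089210e-16
  1.14849228e+00  3.57281996e-01] [-3.60214109e-01  5.30384410e-01  1.61613087e+00 -4.44089210e-16
  9.95077374e-01 -4.30027279e-01] [ 2.59958565e-01  5.46552326e-01  1.63810344e+00 -4.44089210e-16
  9.56936892e-01  3.30657626e-02]
-1 [ 5.84174798e-01  5.46123358e-01  1.44697701e+00 -4.44089210e-16
  1.14849228e+00 -2.78431066e+00] [-3.60214109e-01  5.30384410e-01  1.61613087e+00 -4.44089210e-16
  9.95077374e-01  2.71156537e+00] None
```

```bash
python3 - <<'E'
from h import *
from plant import manip
manip.movel([.227,-.501,.33],rate=.2)
manip.close_gripper(10)
manip.move_pose(jig(-.008,.185,.33),down(TH))
manip.movel(jig(-.008,.185,.203),rate=.15)
print(manip.movel(jig(-.008,.078,.203),rate=.08,max_force=20),tojig(manip.current_tcp_pos()),manip.current_wrist_force())
manip.wait(.7)
T=manip.get_image("top");S=manip.get_image("scene")
manip.movel(jig(-.008,.12,.33),rate=.2)
print(manip.current_time_s())
T=manip.get_image("top");S=manip.get_image("scene")
pickle.dump({"top":T,"scene":S},open("im1.pkl","wb"))
b=cv2.resize(S["color"][150:290,210:370],None,fx=4,fy=4,interpolation=cv2.INTER_CUBIC)
cv2.imwrite("pics/s1.png",b[:,:,::-1])
E
```

```text
False [-0.00801223  0.07839369  0.20299492] [ 0.43255079 -0.73706698  0.17526828]
9.475
```

View pics/s1.png

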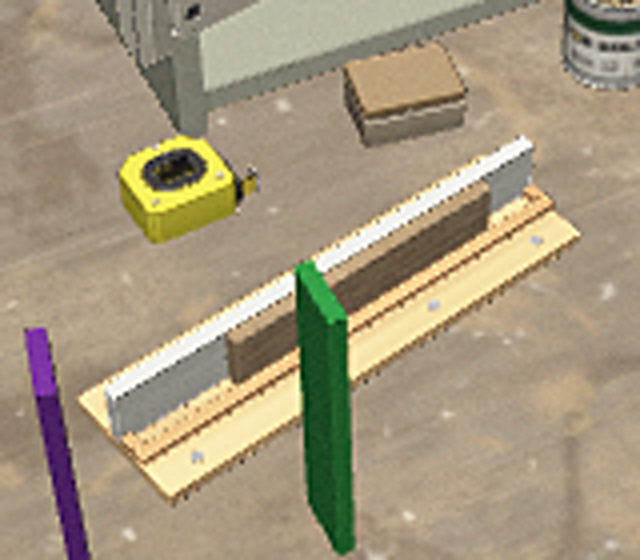

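```bash
python3 - <<'E'
from h import *
from plant import manip
d=pickle.load(open("im1.pkl","rb")); T=d["top"]; S=d["scene"]
e=[tojig(onz(S,(210+x/4,150+y/4),.057)) for x,y in((229,335),(488,183))]; print("board ends",e)
hsv=cv2.cvtColor(T["color"],cv2.COLOR_RGB2HSV); g=((hsv[...,0]>50)&(hsv[...,0]<75)&(hsv[...,1]>120)); g[:200]=0;g[:,:230]=0;g[:,300:]=0
ys,xs=np.nonzero(g); print("green px",xs.min(),xs.max(),ys.min(),ys.max()); 
for c in((xs.min(),ys.min()),(xs.max(),ys.max()),(xs.max(),ys.min()),(xs.min(),ys.max())): print(tojig(onz(T,c,.21)))
print("green S",tojig(onz(S,(286.3,216.3),.21)),tojig(onz(S,(296.3,229.5),.21)))
a,b=onz(T,(394,201.5),.075),onz(T,(427,199),.075); yaw=np.arctan2(b[0]-a[0],a[1]-b[1]); print("rack yaw",np.degrees(yaw),a,b)
manip.movel([*jig(-.008,.12,0)[:2],.36],rate=.2); manip.open_gripper()
manip.move_pose([.568,-.158,.30],down(np.radians(4.3)))
p,q=manip.current_tcp_pos(),manip.current_eef_rot(); w=manip.get_image("wrist"); w["p"]=p;w["q"]=q
pickle.dump(w,open("w1.pkl","wb")); cv2.imwrite("pics/w1.png",w["color"][:,:,::-1])
print(p,q,w["intrinsics"],w["tool_from_camera"],manip.current_time_s())
E
```

```text
board ends [array([-0.00481626,  0.08478388,  0.057     ]), array([-0.00834338, -0.12448094,  0.057     ])]
green px 248 299 202 331
[0.01504818 0.11190566 0.21      ]
[-0.36275023  0.04107352  0.21      ]
[-0.01312882 -0.02825394  0.21      ]
[-0.33469104  0.17880357  0.21      ]
green S [-0.10355369  0.0959479   0.21      ] [-0.1461901   0.10295602  0.21      ]
rack yaw 5.961119881437148 [ 0.56580164 -0.126508    0.075     ] [ 0.57665406 -0.2304403   0.075     ]
[ 0.56831518 -0.15713568  0.30018952] [1.18818816e-04 6.79676963e-01 7.33511544e-01 1.61053157e-04] [[309.70691629   0.         325.42537362]
 [  0.         309.70691629 203.71053241]
 [  0.           0.           1.        ]] [[-5.68458320e-04 -9.68963194e-01 -2.47204379e-01  6.80289650e-02]
 [ 9.99999025e-01 -8.66185545e-04  1.09562844e-03 -1.68446260e-04]
 [-1.27574849e-03 -2.47203515e-01  9.68962742e-01 -1.46201720e-01]
 [ 0.00000000e+00  0.00000000e+00  0.00000000e+00  1.00000000e+00]] 13.1333
```

View pics/w1.png

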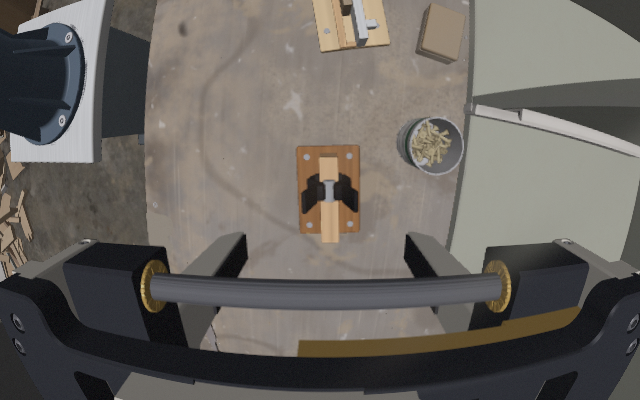

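```bash
cat >> h.py <<'E'
def wonz(w,px,z):
    K=w["intrinsics"]; v=(np.array(px)-K[:2,2])/K[0,0]; t=np.hypot(*v); c=np.r_[v/t*np.sin(t),np.cos(t)] if t>1e-9 else np.array([0,0,1.])
    M=np.array(w["tool_from_camera"]); q=rot(w["q"]); o=w["p"]+q.apply(M[:3,3]); d=q.apply(M[:3,:3]@c); return o+d*(z-o[2])/d[2]
E
python3 - <<'E'
from h import *
w=pickle.load(open("w1.pkl","rb"))
for n,px,z in(("strip nl",(320,157),.075),("nr",(338,157),.075),("fl",(322,242),.075),("fr",(339,242),.075),("pivot",(329,190),.11)): print(n,wonz(w,px,z))
print([wonz(w,p,.012) for p in((297,146),(360,146),(361,233),(298,233))])
c=cv2.resize(w["color"][130:255,280:380],None,fx=4.5,fy=4.5,interpolation=cv2.INTER_CUBIC); cv2.imwrite("pics/w1c.png",c[:,:,::-1])
E
```

```text
strip nl [ 0.5598218  -0.12652169  0.075     ]
nr [ 0.58137721 -0.12486767  0.075     ]
fl [ 0.57013263 -0.23469315  0.075     ]
fr [ 0.59192573 -0.23308895  0.075     ]
pivot [ 0.57272357 -0.15889783  0.11      ]
[array([ 0.52599664, -0.1195517 ,  0.012     ]), array([ 0.61407426, -0.11278123,  0.012     ]), array([ 0.62844912, -0.24082426,  0.012     ]), array([ 0.53461784, -0.24778968,  0.012     ])]
```

View pics/w1c.png

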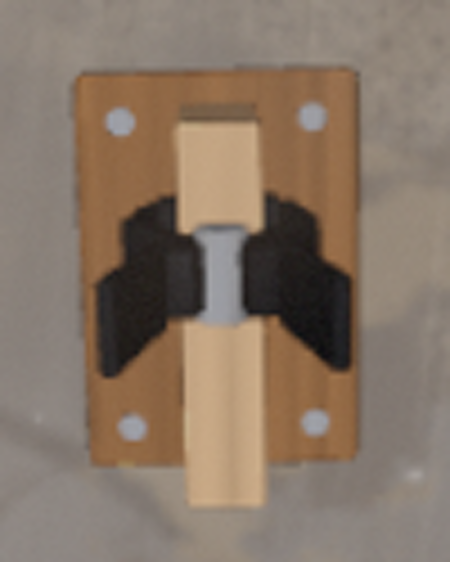

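```bash
python3 - <<'E'
from h import *
from plant import manip
w=pickle.load(open("w1.pkl","rb"))
f=lambda c,z: wonz(w,(280+c[0]/4.5,130+c[1]/4.5),z)
P=f((222,274),.108); H=f((225,325),.166); l,r=f((100,325),.166),f((350,325),.166)
print(P,H,np.linalg.norm(l-r))
assert np.linalg.norm((P-H)[:2])<.009
g=(P+H)/2; yaw=np.radians(5.4); print(g)
manip.move_pose([g[0],g[1],.25],down(yaw))
print(manip.movel([g[0],g[1],.148],rate=.12,max_force=12),manip.current_tcp_pos())
manip.close_gripper(22); print(manip.current_grip_width(),manip.current_grip_force())
manip.movel([g[0],g[1],.30],rate=.12); print(manip.current_grip_width(),manip.current_wrist_force(),manip.current_time_s())
S=manip.get_image("scene"); w=manip.get_image("wrist")
a=cv2.resize(S["color"][60:220,330:460],None,fx=2.5,fy=2.5); b=w["color"][100:400]; b=cv2.resize(b,None,fx=.75,fy=.75)
im=np.zeros((400,800,3),np.uint8); im[:400,:325]=a; im[:225,325:800]=b[:,:475]; cv2.imwrite("pics/g1.png",im[:,:,::-1])
E
```

```text
[ 0.57323218 -0.16029435  0.108     ] [ 0.57293198 -0.15885937  0.166     ] 0.05199826143833884
[ 0.57308208 -0.15957686  0.137     ]
False [ 0.57356197 -0.15970545  0.14891596]
0.029555375940731723 21.936179101467133
0.02980989491330515 [ 0.01667695 -0.07006607 -2.48607918] 16.875
```

View pics/g1.png

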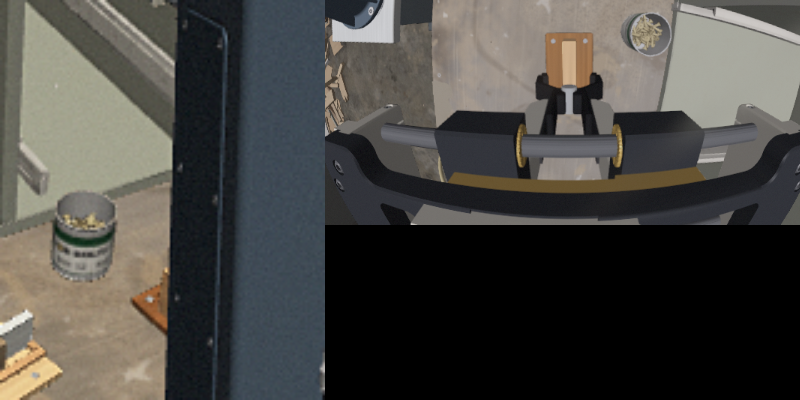

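```bash
python3 - <<'E'
from h import *
from plant import manip
manip.move_pose(jig(.0005,-.020,.30),down(TH))
p,q=manip.current_tcp_pos(),manip.current_eef_rot(); w=manip.get_image("wrist"); w["p"]=p;w["q"]=q
pickle.dump(w,open("w2.pkl","wb")); cv2.imwrite("pics/w2.png",cv2.resize(w["color"][60:260,220:440],None,fx=2.7,fy=2.7,interpolation=cv2.INTER_CUBIC)[:,:,::-1])
print(tojig(p),manip.current_grip_width(),manip.current_time_s())
E
```

```text
[ 0.00058839 -0.02101699  0.29993982] 0.029159951236485286 18.3
```

View pics/w2.png

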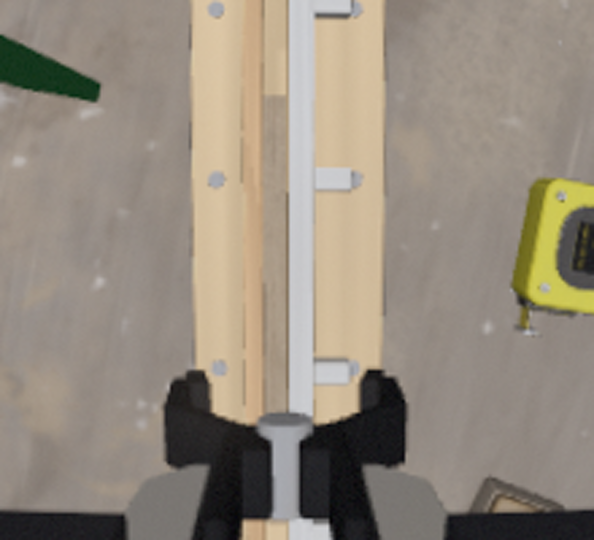

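```bash
python3 - <<'E'
from h import *
w=pickle.load(open("w2.pkl","rb"))
f=lambda c,z: tojig(wonz(w,(220+c[0]/2.7,60+c[1]/2.7),z))*1000
for y in(150,250,350): print(*[f((x,y),.057).round(1) for x in(263.5,288,314.5)])
print("board end",f((275,95),.057),"br",f((334,180),.028),f((334,372),.028),"pivot",f((286,425),.26))
E
```

```text
[-8.8 60.5 57. ] [ 2.5 60.5 57. ] [14.7 60.5 57. ]
[-9.  13.9 57. ] [ 2.4 13.8 57. ] [14.8 13.8 57. ]
[ -9.2 -33.7  57. ] [  2.4 -33.8  57. ] [ 15.  -33.8  57. ]
board end [-3.42260326 86.18809224 57.        ] br [25.41828431 46.52615786 28.        ] [ 26.1865504  -51.35382216  28.        ] pivot [  0.92689499  -9.37412161 260.        ]
```

```bash
python3 - <<'E'
from h import *
from plant import manip
x=.0025;y=-.020
manip.movel(jig(x,y,.175),rate=.12)
print(manip.movel(jig(x,y,.132),rate=.05,max_force=8),tojig(manip.current_tcp_pos()),manip.current_wrist_force(),manip.current_grip_width())
p,q=manip.current_tcp_pos(),manip.current_eef_rot(); w=manip.get_image("wrist"); S=manip.get_image("scene")
a=cv2.resize(S["color"][150:290,210:370],None,fx=2.5,fy=2.5); b=cv2.resize(w["color"][60:260,220:440],None,fx=1.75,fy=1.75)
cv2.imwrite("pics/f1.png",np.hstack([a[:350],b])[:,:,::-1]); print(manip.current_time_s())
E
```

```text
False [ 0.00271772 -0.01999538  0.13230162] [-0.67233043 -0.53611745 -1.01777131] 0.03012567923990897
20.6
```

View pics/f1.png

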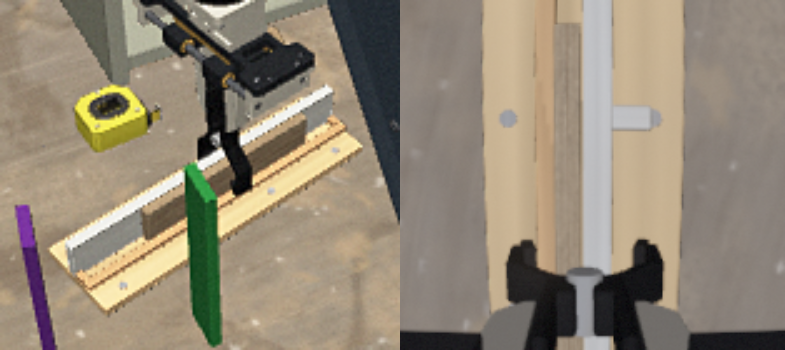

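```bash
python3 - <<'E'
from h import *
from plant import manip
manip.open_gripper(); manip.wait(.4)
p=np.array(manip.current_tcp_pos()); print(manip.current_grip_width(),manip.current_wrist_force())
manip.movel(p+[0,0,.17],rate=.12)
q=manip.current_eef_rot(); p=manip.current_tcp_pos(); w=manip.get_image("wrist"); S=manip.get_image("scene")
a=cv2.resize(S["color"][150:290,210:370],None,fx=2.5,fy=2.5); b=cv2.resize(w["color"][60:260,220:440],None,fx=1.75,fy=1.75)
cv2.imwrite("pics/f2.png",np.hstack([a[:350],b])[:,:,::-1]); print(manip.current_time_s())
E
```

```text
0.09309409917794378 [0.42129919 0.09522923 0.32958858]
23.775
```

View pics/f2.png

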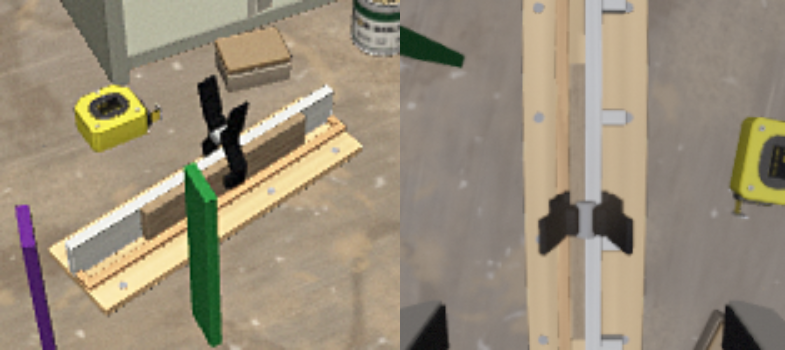

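The clamp stands upright at (585,220), straddling board and fence near the board's middle. The gripper is clear of everything.

```bash
python3 -c "
from plant import manip
print(manip.close_job())"
```

```text
the job is handed in; nothing more can be done
None
```

The board lies on its long edge in the channel, the clamp holds board and fence together near the board's middle, the other items were left alone, and the job was handed in at about 24 s.

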